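Index the sample turntable under the probe and start the reading

ROBOT

A 7-joint arm with a two-finger parallel gripper is mounted at the origin on the work surface. World frame = base frame: x ahead of the robot, y to its left, z up, the work surface at z = 0. Lengths are in m, angles in rad, forces in N, time in s.
With the tool pointing down it reaches from about 0.4 to 0.875 m from the base axis. Payload 19.3 kg.
Tool frame: the origin (TCP) lies on the centre line of the jaws, within the pads' length; the fingertips stand arm.nose_length ahead of it and the grasp point (between the pads) is the TCP (arm.nose_length is the distance from the TCP to the fingertips, in m); z points along the fingers, y is the line along which they close (so a half turn about z gives the same grasp; the last joint's range is limited). The gripper opens to 85 mm and grips with 20 to 120 N. Pads are 22 mm wide; open, the fingers measure 114 mm over their backs; the gripper's body (76 mm by 85 mm) begins 54 mm behind the grasp point. The pads swing forward as they close: fully open they stand 13 mm farther back than shut.
Start: joints at [1.202, 0.521, -0.036, 1.599, 0.021, 1.021, -0.113], TCP at [0.184, -0.597, 0.25] pointing down, gripper open.
Joint ranges: [-2.91, 2.91], [-0.3, 2.13], [-1.5, 1.42], [0.17, 2.43], [-1.26, 4.41], [0.16, 1.93], [-2.52, 2.52]. Speed limits (rad/s): [1.89, 1.89, 2.39, 2.39, 3.01, 3.01, 3.01].

INTERFACE

Orientations are given as a unit quaternion [x, y, z, w].
In Python, from bench import sensors, cams, arm, look_for, cut_out, spot_point gives the robot as it stands.
- The arm moves only by the tool step_arm, never from a script. Its argument "rows" is a list of rows, each a list of 3 entries, a list of its own where there are three numbers: the shift along the tool's x, y, z in units of 0.025 m (1.0 is 0.025 m), then the turn about the tool's z in units of 5 degrees (1.0 is 5 degrees), then the opening, from -1 (shut) to 1 (fully open). In form: [[[x, y, z], spin, claw], ...]. A call has 1 to 12 rows; each row shifts and turns the commanded pose from where the row before left it, along the tool's axes as they then stand; what a row does not reach is not made up. A row lasts 1/10 s, in which the tool goes at most 50 mm and 8.59 degrees, less where a joint would pass 70% of its speed; a pose out of reach is approached as far as the arm can. A call with a number of a shift or a turn outside -1 to 1 is refused whole. A call with a gripper value outside its range is refused whole. The fingers move at their own pace and stop on an object; the grip force is fixed at half the most. Time passes only in rows, so rows that do not move let the fingers close. It gives the time, the measured TCP pose, the force, the opening and the grip force at its end, in the units of the state.
- sensors.read_state(): the state, without advancing time (a new reading comes with each control period).
- cams.camera(name): name is "side" or "top" or "wrist"; returns the picture (400x640x3 uint8, red, green, blue); there is no depth.
- cams.camera_model(name): a dict with "fov_y" (degrees; the focal length in pixels is half the picture's height over the tangent of half this angle, whatever the lens; pixels are square), "cx", "cy" (the principal point, pixels), "dist" ([k1, k2, p1, p2, k3] as OpenCV has them; the pictures are not rectified), "R" (3x3) and "t" (3): a world point X has camera coordinates R X + t. Camera axes: x right, y down, z forward; pixel columns grow to the right and rows downward; lengths in m; the calibration is good to about 2 mm. A picture is of the moment at which its call begins: read the wrist's pose just before it. camera_model takes no time and is no camera call; for the wrist camera it gives the pose at the moment of the call.
- arm.sign_off(): hands the job in; it is judged then, once.
Trained networks look in the newest picture that a camera, given by its name, has taken for a name from the list of things; names that differ only in an ending like _2 or _b are one class to them, and where a whole thing is asked for, a point or a joint stands for the part that bears it (a point fixed in the world has none). Each returns a list of dicts, best first, with "confidence" (0 to 1); they miss things now and then, are a little off and sometimes report something else, mostly with a low value. They report only what shows in the picture. A call takes as long as a camera call. They do not tell look-alikes from the thing itself.
- look_for(camera, query): "extent" ([left, top, width, height] in pixels, round what is visible of it).
- cut_out(camera, query): "mask" (400x640 bool, what is visible of it) and "extent" ([left, top, width, height] in pixels, round what is visible of it).
- spot_point(camera, query): "pixel" ([row, column] in pixels: a listed point, or the origin of a listed thing).
The state is a dict: "t": time; "qpos": joint angles; "qd": joint speeds; "tau": joint torques, N m; "tool_pos": TCP position; "orientation": TCP orientation; "ft_force": force on the tool from outside, world axes, zero at the start; "moment": the same for the moment, N m; "opening": opening from 0.0 (shut) to 1.0 (fully open); "grip_force": force on a finger pad.
Only numpy, scipy, OpenCV 4.12 (cv2) and the standard library are available. Lean on these libraries where they do the work, as an engineer would, in place of code of your own. Each camera call takes 0.05 s, during which the arm holds its last target. There are 200 camera calls.

TASK

Push the sample turntable round by its spokes with a fingertip until the tall slim bottle stands centred under the probe of the stand, and only then press the start button all the way down and let it come up again. Do not touch, lift or tip the bottle or the jars on the turntable, and leave everything else on the bench where it is.

Things in the scene. Friction and masses are not known exactly. Their poses are not given: they have to be found in the camera images.
- station: fixed base plate with stand; origin on the bench, on the turntable's vertical axis; +x points to the stand's upright. Plate 12 mm thick, x -110 to 250 mm, y +-100 mm. Upright 16 mm thick at x = 215 mm, 312 mm tall; from it a boom at 272 mm height reaches back over the turntable and carries a vertical probe.
- probe_tip (a point): lower tip of the black probe (28 mm thick above, 12 mm below), 195 mm above the bench and 85 mm from the turntable's axis, straight above the circle on which the seat centres run. A full-height bottle in a seat passes 30 mm below it.
- turntable: turns either way about its vertical axis, no end stops, stays where left (friction 0.12 N m, slight damping). Disc 230 mm across; origin at centre of its underside, 30 mm above the bench. Four ring seats (60 mm across, 8 mm tall, bore 52 mm), centres 85 mm from the axis along its own +x, +y, -x, -y; the +x seat is empty, the others hold one sample each, in any order.
- spokes: four straight round steel spokes fixed to the turntable midway between the seats (45, 135, 225, 315 deg in the turntable's frame, which is also this body's frame). 12 mm thick, centre line 50 mm above the bench, reaching 182 mm from the axis, 67 mm beyond the disc; beneath them only the 12 mm base plate or the bench.
- tall_bottle: the tall slim white bottle, 44 mm across, 125 mm tall with a black cap, loose in a seat; origin at the centre of its underside, about 40 mm above the bench. Up to 4 mm of play in the seat.
- jar_mid: a squat white jar, 48 mm across, 65 mm tall, loose in a seat; origin under its centre.
- jar_low: a low white jar, 48 mm across, 42 mm tall, loose in a seat; origin under its centre.
- start_top (a point): centre of the top face of the start button: a round black push button 32 mm across on a round white housing 48 mm across and 12 mm tall on the bench; top 22 mm above the bench when up; presses straight down.
- start (a joint): travel of the start button in m: 0 up, 0.006 fully down; sprung, about 4 N when fully down, comes back up when let go.
- beaker: an open clear beaker, 70 mm across, 95 mm tall; a bystander, loose; origin under its centre.
- bench_bottle: a white bottle, 56 mm across, 120 mm tall, on the bench itself; a bystander, loose; origin under its centre.
- bench_jar: an amber jar, 64 mm across, 70 mm tall, on the bench; a bystander, loose; origin under its centre.
- spatula: a 180 mm spatula lying flat; a bystander, loose; origin at its middle, underneath.
- weigh_cup: a small open white cup, 56 mm across, 40 mm tall; a bystander, loose; origin under its centre.
- dropper: a small amber bottle, 32 mm across, 75 mm tall; a bystander, loose; origin under its centre.
There are look-alikes about, which are no part of the job. What is shaped like the part that bears start_top but green or turquoise is not meant. Leave any yellow look-alike of the tall_bottle alone.

How it is judged:
By the outcome, as a careful person would: the job done as asked, in the order asked, and still so for the second after the job is handed in, with the robot touching nothing.
It also fails if it takes over 72 s, if anything falls off the work surface, if the arm or the gripper's body presses on something with over 40 N, if the wrist force passes 120 N, or if a joint passes its speed limit or range.

## Working session

There is one attempt and no reset: what is moved stays moved. The work goes in short steps, Python scripts to look and compute and a tool call to move; the robot and the scene stay as the last step left them, time stands still between calls to the robot, and variables do not carry over. Pictures are saved under pics/ and viewed, at most 13 in all, crops included, and the job is handed in when it is done.

Besides the shell and the picture viewer there is one more tool, called after "Call:" by a JSON object that holds its "name" and its "arguments", one argument or row to a line. step_arm: Moves the arm, as the interface text tells. Shifts and turns lie within -1 to 1; 1 stands for 0.025 m of shift or 5 degrees of turn. Its arguments: {"type":"object","properties":{"rows":{"type":"array"}},"required":["rows"]}

```bash
ls; mkdir -p pics; python3 - <<'E'
from bench import sensors,cams,arm
import cv2,numpy as np
s=sensors.read_state();print(s['t'],s['tool_pos'],s['orientation'],arm.nose_length,s['opening'])
for n in("side","top"):
    im=cams.camera(n);cv2.imwrite(f'pics/{n}0.png',im[:,:,::-1])
    m=cams.camera_model(n);print(n,{k:np.round(v,3).tolist() for k,v in m.items()})
E
```

```text
pics
0.0 [ 0.18389124 -0.59702415  0.2497271 ] [ 9.88862772e-01  1.48829122e-01 -1.02840647e-04 -5.47113232e-04] 0.019 1.0003491805218052
side {'fov_y': 57.023, 'cx': 314.612, 'cy': 196.209, 'dist': [-0.085, 0.0, 0.0, 0.0, 0.0], 'R': [[-0.819, -0.573, 0.009], [-0.342, 0.476, -0.81], [0.46, -0.667, -0.586]], 't': [0.415, 0.27, 1.082]}
top {'fov_y': 50.136, 'cx': 326.511, 'cy': 194.843, 'dist': [-0.072, 0.0, 0.0, 0.0, 0.0], 'R': [[0.076, -0.997, -0.006], [-0.975, -0.073, -0.21], [0.209, 0.021, -0.978]], 't': [-0.027, 0.551, 1.166]}
```

View pics/side0.png

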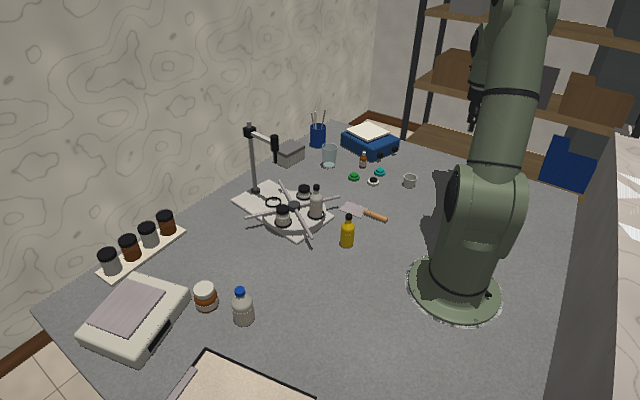

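View pics/top0.png

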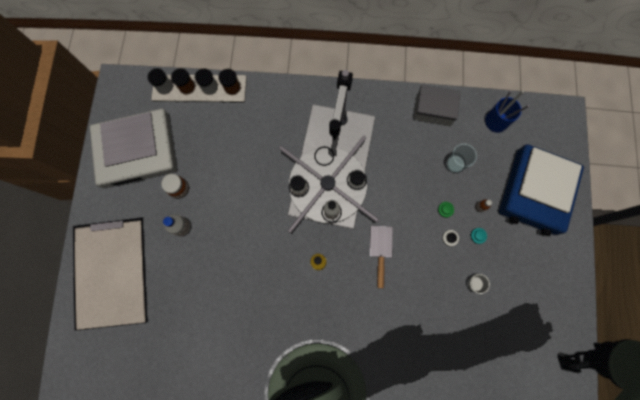

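The side view shows the turntable at about (290,208), with the tall bottle in the seat nearest the robot (316,200) and the probe at (275,150). In the top view the hub is at (328,183), the empty seat is at (325,155) near the probe, and the white and black start button is at (451,238).

```bash
cat > h.py <<'E'
from bench import sensors,cams,arm,look_for,cut_out,spot_point
import cv2,numpy as np
from scipy.optimize import least_squares
def K(m):
    f=200/np.tan(np.radians(m['fov_y']/2));return np.array([[f,0,m['cx']],[0,f,m['cy']],[0,0,1]])
def proj(m,X):
    R=np.array(m['R'],float);t=np.array(m['t'],float)
    return cv2.projectPoints(np.array(X,float).reshape(-1,1,3),cv2.Rodrigues(R)[0],t,K(m),np.array(m['dist'],float))[0][:,0]
def onplane(m,uv,z):
    R=np.array(m['R']);t=np.array(m['t'])
    p=cv2.undistortPoints(np.array(uv,float).reshape(-1,1,2),K(m),np.array(m['dist'],float))[:,0]
    d=np.c_[p,np.ones(len(p))]@R;c=-R.T@t
    return c+d*((z-c[2])/d[:,2])[:,None]
E
python3 - <<'E'
from h import *
Z=dict(station=0,probe_tip=.195,turntable=.03,tall_bottle=.04,jar_mid=.04,jar_low=.04,start_top=.022,beaker=0,bench_bottle=0,bench_jar=0,spatula=0,weigh_cup=0,dropper=0,spokes=.05)
for n in("top","side"):
    cams.camera(n);m=cams.camera_model(n)
    for q,z in Z.items():
        for r in spot_point(n,q)[:3]:
            p=r['pixel'][::-1];print(n,q,round(r['confidence'],2),np.round(p),onplane(m,[p],z)[0].round(3))
print(sensors.read_state()['t'])
E
```

```text
top station 0.5 [457. 162.] [ 0.698 -0.375  0.   ]
top station 0.41 [181. 228.] [0.429 0.442 0.   ]
top turntable 0.8 [327. 188.] [0.579 0.016 0.03 ]
top tall_bottle 0.54 [330. 214.] [0.498 0.    0.04 ]
top tall_bottle 0.48 [320. 260.] [0.367 0.019 0.04 ]
top jar_mid 0.79 [299. 185.] [0.58  0.098 0.04 ]
top jar_low 0.55 [354. 180.] [ 0.606 -0.061  0.04 ]
top start_top 0.59 [453. 236.] [ 0.466 -0.359  0.022]
top start_top 0.56 [448. 208.] [ 0.546 -0.344  0.022]
top start_top 0.54 [478. 235.] [ 0.473 -0.432  0.022]
top beaker 0.86 [454. 165.] [ 0.687 -0.366  0.   ]
top bench_bottle 0.75 [181. 226.] [0.437 0.443 0.   ]
top bench_jar 0.67 [179. 188.] [0.55  0.466 0.   ]
top spatula 0.95 [378. 255.] [ 0.397 -0.147  0.   ]
top weigh_cup 0.81 [473. 283.] [ 0.335 -0.427  0.   ]
top weigh_cup 0.56 [457. 164.] [ 0.689 -0.377  0.   ]
top dropper 0.69 [480. 204.] [ 0.57  -0.448  0.   ]
top dropper 0.29 [452. 237.] [ 0.465 -0.363  0.   ]
top spokes 0.6 [324. 184.] [0.584 0.024 0.05 ]
top spokes 0.29 [297. 185.] [0.577 0.102 0.05 ]
side probe_tip 0.63 [272. 164.] [0.678 0.017 0.195]
side turntable 0.93 [296. 210.] [0.582 0.008 0.03 ]
side tall_bottle 0.73 [314. 217.] [0.499 0.012 0.04 ]
side tall_bottle 0.58 [344. 246.] [0.34  0.077 0.04 ]
side jar_mid 0.52 [285. 224.] [0.562 0.1   0.04 ]
side jar_low 0.62 [304. 197.] [ 0.602 -0.063  0.04 ]
side start_top 0.51 [376. 166.] [ 0.493 -0.446  0.022]
side start_top 0.44 [352. 168.] [ 0.573 -0.375  0.022]
side start_top 0.4 [377. 180.] [ 0.442 -0.35   0.022]
side beaker 0.88 [334. 164.] [ 0.669 -0.387  0.   ]
side bench_bottle 0.81 [244. 318.] [0.434 0.439 0.   ]
side spatula 0.64 [274. 162.] [ 0.899 -0.241  0.   ]
side spatula 0.58 [365. 211.] [ 0.395 -0.169  0.   ]
side weigh_cup 0.48 [407. 181.] [ 0.348 -0.45   0.   ]
side dropper 0.56 [365. 167.] [ 0.546 -0.445  0.   ]
side spokes 0.68 [293. 212.] [0.567 0.044 0.05 ]
1.6
```

```bash
python3 - <<'E'
import cv2
a=cv2.imread('pics/top0.png')[60:270,260:500];cv2.imwrite('pics/topc.png',cv2.resize(a,None,fx=2.8,fy=2.8,interpolation=2)*1)
E
```

```text
(no output)
```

View pics/topc.png

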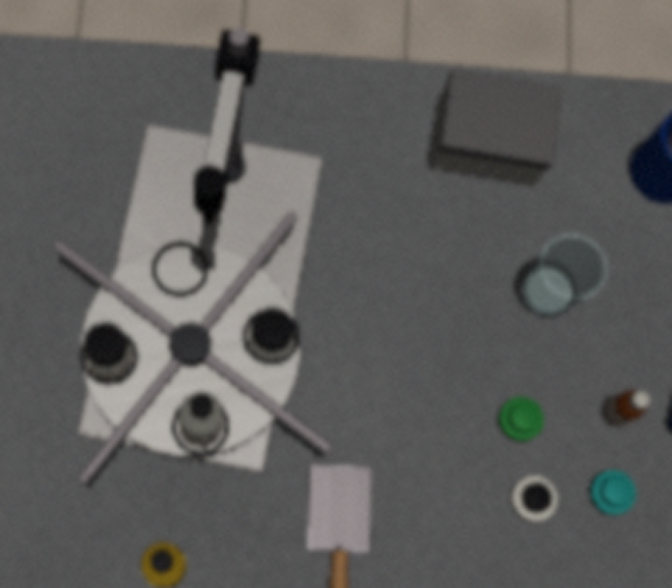

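The crop shows four spoke tips at (63,246), (293,217), (325,449) and (88,480). The plate corners are at (149,126), (321,158), (263,470) and (80,432), and the button is at (537,497). Next I fit the poses.

```bash
python3 - <<'E'
from h import *
m=cams.camera_model('top')
u=lambda l:np.array(l)/2.8+[260,60]
tips=onplane(m,u([(63,246),(293,217),(325,449),(88,480)]),.05)[:,:2];print('tips',tips.round(3).tolist())
c=tips.mean(0);d=tips-c;print('c',c,np.linalg.norm(d,axis=1),np.degrees(np.arctan2(d[:,1],d[:,0])))
pl=onplane(m,u([(149,126),(321,158),(263,470),(80,432)]),.012)[:,:2]
print('plate',pl.round(3).tolist())
L=np.array([[.25,.1],[.25,-.1],[-.11,-.1],[-.11,.1]])
f=lambda p:((L@np.array([[np.cos(p[2]),np.sin(p[2])],[-np.sin(p[2]),np.cos(p[2])]])+p[:2])-pl).ravel()
r=least_squares(f,[.59,.02,0]);print('station',r.x,np.degrees(r.x[2]),r.fun.round(3))
print('seat empty',onplane(m,u([(180,268)]),.038),'hub',onplane(m,u([(190,344)]),.06),'btn',onplane(m,u([(537,497)]),.022))
c0,a=r.x[:2],r.x[2];P=c0+.085*np.array([np.cos(a),np.sin(a)])
print('probe xy',P)
for z,n in((.195,'tip'),(.272,'boom')): print(n,[proj(cams.camera_model(k),[[*P,z]]).round(1).tolist() for k in('top','side')])
for n in('top','side'):
  b=cams.camera_model(n)
  for q in('tall_bottle','start_top'): print(n,q,[(np.round(x['extent'],1).tolist(),round(x['confidence'],2)) for x in look_for(n,q)[:4]] if n=='side' else '')
E
```

```text
tips [[0.685, 0.156], [0.735, -0.085], [0.49, -0.131], [0.44, 0.106]]
c [0.58752685 0.01154137] [0.17418239 0.17638994 0.17313143 0.17534971] [  55.92425518  -33.02103853 -124.42756698  147.32977078]
plate [[0.844, 0.079], [0.821, -0.114], [0.469, -0.072], [0.494, 0.123]]
station [ 0.58758856  0.01278664 -0.12322581] -7.060318904925955 [ 0.004  0.002  0.003 -0.003 -0.003 -0.001 -0.004  0.003]
seat empty [[0.67375749 0.03105251 0.038     ]] hub [[0.58644062 0.013735   0.06      ]] btn [[ 0.46015236 -0.356508    0.022     ]]
probe xy [0.67194403 0.00233893]
tip [[[334.6, 139.2]], [[275.7, 162.5]]]
boom [[[335.0, 128.6]], [[274.6, 142.7]]]
top tall_bottle 
top start_top 
side tall_bottle [([309.7, 187.1, 10.2, 32.9], 0.76), ([338.1, 213.5, 18.7, 34.9], 0.59)]
side start_top []
```

Call:
{"name": "step_arm", "arguments": {
  "rows": [
    [[0.42,-0.39,0],0.5,-1],
    [[0.84,-0.77,0],0,-1],
    [[0.84,-0.77,0],0,-1],
    [[0.84,-0.77,0],0,-1],
    [[0.84,-0.77,0],0,-1],
    [[0.84,-0.77,0],0,-1],
    [[0.84,-0.77,0],0,-1],
    [[0.84,-0.77,0],0,-1],
    [[0.84,-0.77,0],0,-1],
    [[0.84,-0.77,0],0,-1],
    [[0.84,-0.77,0],0,-1],
    [[0.84,-0.77,0],0,-1]
  ]
}}

```text
t: 2.9
tool_pos: [0.3618, -0.3207, 0.2505]
orientation: [0.992, 0.127, 0.0, 0.0]
ft_force: [1.0, 0.2, -0.0]
opening: 0.002
grip_force: 0.0
```

Call:
{"name": "step_arm", "arguments": {
  "rows": [
    [[0.81,-0.91,0],0,-1],
    [[0.81,-0.91,0],0,-1],
    [[0.81,-0.91,0],0,-1],
    [[0.81,-0.91,0],0,-1],
    [[0.81,-0.91,0],0,-1],
    [[0.81,-0.91,0],0,-1],
    [[0.81,-0.91,0],0,-1],
    [[0.81,-0.91,0],0,-1],
    [[0,0,0],1,-1],
    [[0,0,0],1,-1],
    [[0,0,0],1,-1],
    [[0,0,0],1,-1]
  ]
}}

```text
t: 4.1
tool_pos: [0.4721, -0.1047, 0.2504]
orientation: [0.999, -0.049, 0.0, 0.0]
ft_force: [-0.4, -0.3, -0.7]
opening: 0.003
grip_force: 0.0
```

Call:
{"name": "step_arm", "arguments": {
  "rows": [
    [[0,0,0],1,-1],
    [[0,0,0],1,-1],
    [[0,0,0],1,-1],
    [[0,0,0],1,-1],
    [[0,0,0],1,-1],
    [[0,0,0],0.64,-1],
    [[0,0,1],0,-1],
    [[0,0,1],0,-1],
    [[0,0,1],0,-1],
    [[0,0,1],0,-1]
  ]
}}

```text
t: 5.1
tool_pos: [0.4721, -0.1047, 0.1496]
orientation: [0.957, -0.289, 0.0, -0.0]
ft_force: [0.2, -0.3, 0.4]
opening: 0.001
grip_force: 0.0
```

```bash
python3 - <<'E'
from h import *
from scipy.spatial.transform import Rotation as R
s=sensors.read_state();x=R.from_quat(s['orientation']).as_matrix()[:,0]
print(s['tool_pos'],np.degrees(np.arctan2(x[1],x[0])))
im=cams.camera('side');a=im[110:270,200:410];cv2.imwrite('pics/s1.png',cv2.resize(a,None,fx=3.6,fy=3.6,interpolation=2)[:,:,::-1])
E
```

```text
[ 0.4721164  -0.1047203   0.14955497] -33.58473220575775
```

View pics/s1.png

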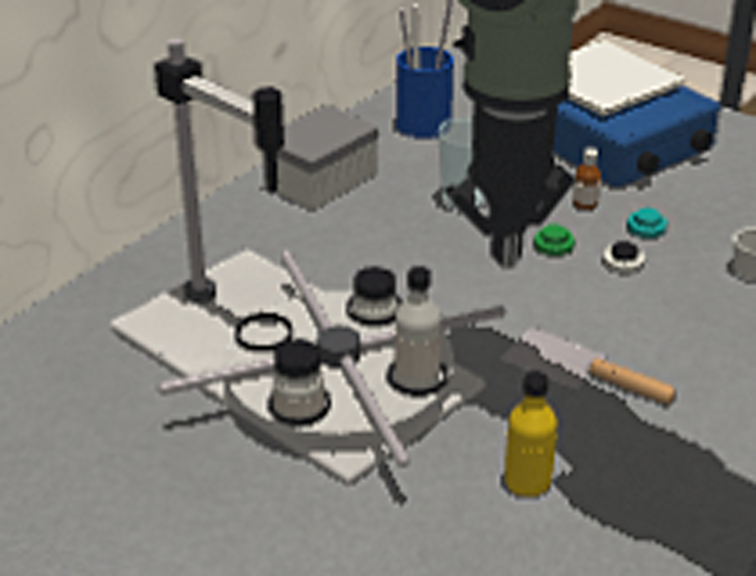

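The fingertip is at (507,262) in the crop, above the gap beside the right-hand spoke (505,312) and clear of the bottle. I descend next.

Call:
{"name": "step_arm", "arguments": {
  "rows": [
    [[0,0,0.8],0,-1],
    [[0,0,0.8],0,-1],
    [[0,0,0.8],0,-1],
    [[0,0,0.8],0,-1],
    [[0,0,0.8],0,-1],
    [[0,0,0],0,-1]
  ]
}}

```text
t: 5.75
tool_pos: [0.4713, -0.1046, 0.0491]
orientation: [0.957, -0.289, -0.001, 0.0]
ft_force: [-0.3, -0.1, 0.5]
opening: 0.0
grip_force: 0.0
```

Call:
{"name": "step_arm", "arguments": {
  "rows": [
    [[0.2,0,0],0,-1],
    [[0.2,0,0],0,-1],
    [[0.15,0,0],0,-1],
    [[0.14,0.01,0],-0.25,-1],
    [[0.2,0.02,0],-0.35,-1],
    [[0.28,0.024,0],-0.5,-1],
    [[0.28,0.024,0],-0.5,-1],
    [[0.28,0.024,0],-0.5,-1]
  ]
}}

```text
t: 6.55
tool_pos: [0.5083, -0.1294, 0.0504]
orientation: [0.98, -0.198, 0.0, 0.0]
ft_force: [-0.3, 1.2, 0.5]
opening: 0.001
grip_force: 0.4
```

Call:
{"name": "step_arm", "arguments": {
  "rows": [
    [[0.28,0.024,0],-0.5,-1],
    [[0.28,0.024,0],-0.5,-1],
    [[0.28,0.024,0],-0.5,-1],
    [[0.28,0.024,0],-0.5,-1],
    [[0.28,0.024,0],-0.5,-1],
    [[0.28,0.024,0],-0.5,-1],
    [[0.28,0.024,0],-0.5,-1],
    [[0.28,0.024,0],-0.5,-1],
    [[0.28,0.024,0],-0.5,-1],
    [[0.28,0.024,0],-0.5,-1],
    [[0.28,0.024,0],-0.5,-1],
    [[0.28,0.024,0],-0.5,-1]
  ]
}}

```text
t: 7.75
tool_pos: [0.589, -0.1502, 0.0504]
orientation: [0.998, 0.062, -0.0, 0.0]
ft_force: [-1.2, -0.9, -0.2]
opening: 0.002
grip_force: 0.4
```

Call:
{"name": "step_arm", "arguments": {
  "rows": [
    [[0.28,0.024,0],-0.5,-1],
    [[0.28,0.024,0],-0.5,-1],
    [[0.28,0.024,0],-0.5,-1],
    [[0.28,0.024,0],-0.5,-1],
    [[0.28,0.024,0],-0.5,-1],
    [[0.28,0.024,0],-0.5,-1],
    [[0.28,0.024,0],-0.5,-1],
    [[0.28,0.024,0],-0.5,-1],
    [[0.2,0.018,0],-0.35,-1],
    [[0.14,0.012,0],-0.25,-1],
    [[0,0,0],0,-1]
  ]
}}

```text
t: 8.85
tool_pos: [0.6518, -0.1356, 0.0503]
orientation: [0.966, 0.259, 0.0, -0.0]
ft_force: [1.4, -0.7, -0.5]
opening: 0.001
grip_force: 0.0
```

```bash
cat > look.py <<'E'
from h import *
import sys
from scipy.spatial.transform import Rotation as R
s=sensors.read_state();x=R.from_quat(s['orientation']).as_matrix()[:,0]
yaw=np.degrees(np.arctan2(x[1],x[0]));c=np.array([.5875,.0125])
d=s['tool_pos'][:2]-c;u=np.radians(yaw-90);rad=d@[np.cos(u),np.sin(u)];tan=d@[-np.sin(u),np.cos(u)]
print(s['t'],s['tool_pos'].round(4),'yaw',yaw.round(2),'rad,tan',rad.round(4),tan.round(4),s['ft_force'].round(1))
im=cams.camera('top');a=im[90:270,230:470];cv2.imwrite(sys.argv[1],cv2.resize(a,None,fx=3.3,fy=3.3,interpolation=2)[:,:,::-1])
E
python3 look.py pics/t1.png
```

```text
8.85 [ 0.6518 -0.1356  0.0503] yaw 29.97 rad,tan 0.1604 -0.0183 [ 1.4 -0.7 -0.5]
```

View pics/t1.png

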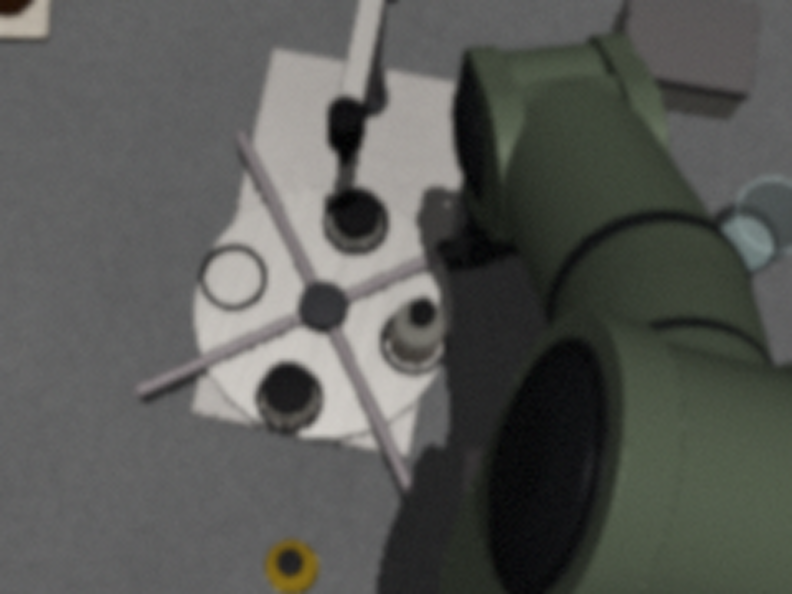

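The table turned counter-clockwise as planned. Hub (323,305), spoke tips (140,392), (240,135), (407,485), tall bottle cap (422,312), and the bottle is upright. I push 10° more, then back off and rise.

Call:
{"name": "step_arm", "arguments": {
  "rows": [
    [[0.14,0.012,0],-0.25,-1],
    [[0.28,0.024,0],-0.5,-1],
    [[0.28,0.024,0],-0.5,-1],
    [[0.28,0.024,0],-0.5,-1],
    [[0.14,0.012,0],-0.25,-1],
    [[0,0,0],0,-1],
    [[-0.3,0,0],0,-1],
    [[-0.3,0,0],0,-1],
    [[0,0,-0.8],0,-1],
    [[0,0,-0.8],0,-1],
    [[0,0,-0.8],0,-1],
    [[0,0,-0.8],0,-1]
  ]
}}

```text
t: 10.1
tool_pos: [0.6637, -0.1328, 0.1311]
orientation: [0.94, 0.341, -0.0, 0.0]
ft_force: [0.2, 0.2, 0.4]
opening: 0.001
grip_force: 0.0
```

```bash
python3 look.py pics/t2.png; python3 - <<'E'
from h import *
m=cams.camera_model('top')
u=lambda l:np.array(l)/3.3+[230,90]
print('yellow',onplane(m,u([(291,562)]),.125))
E
```

```text
10.1 [ 0.6637 -0.1328  0.1311] yaw 39.85 rad,tan 0.1604 -0.0345 [0.2 0.2 0.4]
yellow [[0.36048416 0.02186502 0.125     ]]
```

View pics/t2.png

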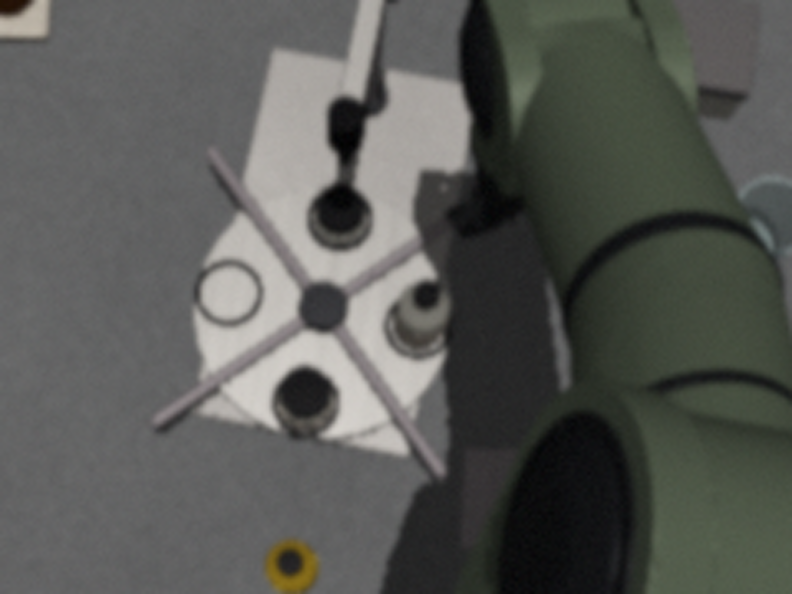

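Spoke tips are now (158,425), (214,153) and (440,472), hub (323,305). The next spoke to push is the one at (440,472).

```bash
python3 - <<'E'
from h import *
m=cams.camera_model('top')
u=lambda l:np.array(l)/3.3+[230,90]
t=onplane(m,u([(158,425),(214,153),(440,472)]),.05)[:,:2]-[.5875,.0125]
print(np.degrees(np.arctan2(t[:,1],t[:,0])),np.linalg.norm(t,axis=1))
ph=np.arctan2(t[2,1],t[2,0]);U=np.array([np.cos(ph),np.sin(ph)]);V=np.array([-U[1],U[0]])
p=np.array([.5875,.0125])+.16*U-.033*V;print('target',p,'yaw',np.degrees(ph)+90)
s=sensors.read_state();d=p-s['tool_pos'][:2];y=np.radians(39.85)
print('units x,y',d@[np.cos(y),np.sin(y)]/.025,d@[np.sin(y),-np.cos(y)]/.025)
E
```

```text
[ 130.15292838   39.00163063 -141.2586918 ] [0.17749202 0.17505235 0.17531268]
target [ 0.44205172 -0.0618895 ] yaw -51.25869179534408
units x,y -5.033236644629701 -7.898197639422764
```

Call:
{"name": "step_arm", "arguments": {
  "rows": [
    [[0,0,-1],0,-1],
    [[0,0,-1],0,-1],
    [[0,0,-1],0,-1],
    [[0,0,-1],0,-1],
    [[-0.56,-0.88,0],0,-1],
    [[-0.56,-0.88,0],0,-1],
    [[-0.56,-0.88,0],0,-1],
    [[-0.56,-0.88,0],0,-1],
    [[-0.56,-0.88,0],0,-1],
    [[-0.56,-0.88,0],0,-1],
    [[-0.56,-0.88,0],0,-1],
    [[-0.56,-0.88,0],0,-1]
  ]
}}

```text
t: 11.35
tool_pos: [0.464, -0.0692, 0.2302]
orientation: [0.94, 0.341, -0.0, 0.0]
ft_force: [-0.1, 0.5, 0.2]
opening: -0.001
grip_force: 0.0
```

Call:
{"name": "step_arm", "arguments": {
  "rows": [
    [[-0.56,-0.88,0],0,-1],
    [[0,0,0],1,-1],
    [[0,0,0],1,-1],
    [[0,0,0],1,-1],
    [[0,0,0],1,-1],
    [[0,0,0],1,-1],
    [[0,0,0],1,-1],
    [[0,0,0],1,-1],
    [[0,0,0],1,-1],
    [[0,0,0],1,-1],
    [[0,0,0],1,-1]
  ]
}}

```text
t: 12.45
tool_pos: [0.4402, -0.0615, 0.2303]
orientation: [0.996, -0.09, 0.0, 0.0]
ft_force: [0.1, 0.6, 0.2]
opening: -0.002
grip_force: 0.0
```

Call:
{"name": "step_arm", "arguments": {
  "rows": [
    [[0,0,0],1,-1],
    [[0,0,0],1,-1],
    [[0,0,0],1,-1],
    [[0,0,0],1,-1],
    [[0,0,0],1,-1],
    [[0,0,0],1,-1],
    [[0,0,0],1,-1],
    [[0,0,0],1,-1],
    [[0,0,0],0.2,-1],
    [[0,0,0.8],0,-1],
    [[0,0,0.8],0,-1]
  ]
}}

```text
t: 13.55
tool_pos: [0.4405, -0.0615, 0.1902]
orientation: [0.902, -0.432, 0.001, -0.0]
ft_force: [-0.0, -0.7, -1.0]
opening: -0.005
grip_force: 0.0
```

Call:
{"name": "step_arm", "arguments": {
  "rows": [
    [[0,0,0.8],0,-1],
    [[0,0,0.8],0,-1],
    [[0,0,0.8],0,-1],
    [[0,0,0.8],0,-1],
    [[0,0,0.8],0,-1],
    [[0,0,0.8],0,-1],
    [[0,0,0.8],0,-1],
    [[0,0,0],0,-1],
    [[0.2,0,0],0,-1],
    [[0.2,0,0],0,-1],
    [[0.15,0,0],0,-1]
  ]
}}

```text
t: 14.65
tool_pos: [0.4503, -0.0723, 0.0513]
orientation: [0.902, -0.432, 0.001, -0.0]
ft_force: [-0.6, 0.6, 0.6]
opening: 0.002
grip_force: 0.0
```

Call:
{"name": "step_arm", "arguments": {
  "rows": [
    [[0.14,0.012,0],-0.25,-1],
    [[0.2,0.018,0],-0.35,-1],
    [[0.28,0.024,0],-0.5,-1],
    [[0.28,0.024,0],-0.5,-1],
    [[0.28,0.024,0],-0.5,-1],
    [[0.28,0.024,0],-0.5,-1],
    [[0.28,0.024,0],-0.5,-1],
    [[0.28,0.024,0],-0.5,-1],
    [[0.28,0.024,0],-0.5,-1],
    [[0.28,0.024,0],-0.5,-1],
    [[0.28,0.024,0],-0.5,-1],
    [[0.28,0.024,0],-0.5,-1]
  ]
}}

```text
t: 15.85
tool_pos: [0.5065, -0.1256, 0.0504]
orientation: [0.98, -0.199, -0.0, 0.0]
ft_force: [-0.4, -0.5, 0.7]
opening: -0.001
grip_force: 0.4
```

Call:
{"name": "step_arm", "arguments": {
  "rows": [
    [[0.28,0.024,0],-0.5,-1],
    [[0.28,0.024,0],-0.5,-1],
    [[0.28,0.024,0],-0.5,-1],
    [[0.28,0.024,0],-0.5,-1],
    [[0.28,0.024,0],-0.5,-1],
    [[0.28,0.024,0],-0.5,-1],
    [[0.28,0.024,0],-0.5,-1],
    [[0.28,0.024,0],-0.5,-1],
    [[0.28,0.024,0],-0.5,-1],
    [[0.28,0.024,0],-0.5,-1],
    [[0.28,0.024,0],-0.5,-1],
    [[0.28,0.024,0],-0.5,-1]
  ]
}}

```text
t: 17.05
tool_pos: [0.5873, -0.1462, 0.0504]
orientation: [0.998, 0.062, -0.0, 0.0]
ft_force: [-1.1, 0.2, 0.7]
opening: 0.003
grip_force: 0.4
```

```bash
python3 look.py pics/t3.png
```

```text
17.05 [ 0.5873 -0.1462  0.0504] yaw 7.08 rad,tan 0.1575 -0.0197 [-1.1  0.2  0.7]
```

Call:
{"name": "step_arm", "arguments": {
  "rows": [
    [[0.28,0.024,0],-0.5,-1],
    [[0.28,0.024,0],-0.5,-1],
    [[0.28,0.024,0],-0.5,-1],
    [[0.28,0.024,0],-0.5,-1],
    [[0.28,0.024,0],-0.5,-1],
    [[0.28,0.024,0],-0.5,-1],
    [[0.28,0.024,0],-0.5,-1],
    [[0.28,0.024,0],-0.5,-1],
    [[0.2,0.018,0],-0.35,-1],
    [[0.14,0.012,0],-0.25,-1],
    [[0,0,0],0,-1]
  ]
}}

```text
t: 18.2
tool_pos: [0.6502, -0.1315, 0.0503]
orientation: [0.966, 0.258, 0.0, -0.0]
ft_force: [-0.1, -0.8, 0.6]
opening: -0.002
grip_force: 0.0
```

```bash
python3 look.py pics/t4.png; python3 - <<'E'
from h import *
a=cams.camera('side')[110:270,200:410];cv2.imwrite('pics/s4.png',np.vstack([cv2.resize(a,(525,400),interpolation=2)])[:,:,::-1])
t=cv2.imread('pics/t4.png');s=cv2.imread('pics/s4.png')
# one composite: side over top crop
t2=t[40:540,100:500];s=cv2.resize(s[30:,:420],(400,380),interpolation=2)
c=np.zeros((500,800,3),np.uint8);c[:,:400]=t2;c[:380,400:]=s;cv2.imwrite('pics/c4.png',c)
E
```

```text
18.2 [ 0.6502 -0.1315  0.0503] yaw 29.95 rad,tan 0.1561 -0.0176 [-0.1 -0.8  0.6]
```

View pics/c4.png

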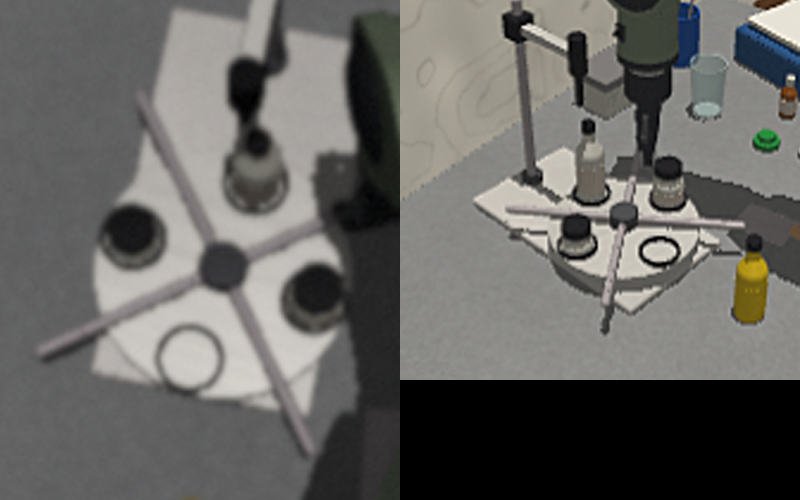

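Left panel (top view): spoke tips are at (41,355), (142,95) and (309,453), with the bottle cap (257,142) close under the probe. Right panel (side view): probe tip (578,103), cap top (588,123).

```bash
python3 - <<'E'
from h import *
m=cams.camera_model('top');ms=cams.camera_model('side')
u=lambda l:(np.array(l)+[100,40])/3.3+[230,90]
c=np.array([.5875,.0125])
t=onplane(m,u([(41,355),(142,95),(309,453)]),.05)[:,:2]-c
print('spokes',np.degrees(np.arctan2(t[:,1],t[:,0]))-[-225+360,45,-135-0])
for n,p,z in(('cap',(257,138),.165),('probe top?',(246,75),.272)):
    q=onplane(m,u([p]),z)[0,:2];print(n,q,np.degrees(np.arctan2(*(q-c)[::-1])),np.linalg.norm(q-c))
sd=lambda X,Y:[200+(X-400)/.952/2.5,110+(Y/1.027+30)/2.5]
print('side meas probe tip',sd(578,104),'cap top',sd(588,122))
for a in(-14,-7.06,0):
    P=c+.085*np.array([np.cos(np.radians(a)),np.sin(np.radians(a))]);print(a,'cap',proj(ms,[[*P,.165]]),'tip',proj(ms,[[*P,.195]]))
pl=onplane(m,u([(175,10),(310,415),(94,374)]),.012)[:,:2];print('left edge dir',np.degrees(np.arctan2(*(pl[0]-pl[2])[::-1])),'near edge dir-90',np.degrees(np.arctan2(*(pl[1]-pl[2])[::-1]))+90)
E
```

```text
spokes [-14.7193995  -15.84163727 -16.71289399]
cap [ 0.66994885 -0.00793154] -13.918014086887782 0.08494268930557684
probe top? [0.68154143 0.00328409] -5.597022966180077 0.0944919198069707
side meas probe tip [274.78991596638656, 162.50632911392407] cap top [278.99159663865544, 169.5170399221032]
-14 cap [[278.4905234  168.77312193]] tip [[278.08233573 161.42897226]]
-7.06 cap [[276.2413879  169.83700123]] tip [[275.80071849 162.47354207]]
0 cap [[274.18202192 171.06050794]] tip [[273.71074873 163.67504503]]
left edge dir -6.973780274829988 near edge dir-90 -6.509808042694345
```

Call:
{"name": "step_arm", "arguments": {
  "rows": [
    [[0.14,0.012,0],-0.25,-1],
    [[0.28,0.024,0],-0.5,-1],
    [[0.22,0.019,0],-0.4,-1],
    [[0.14,0.012,0],-0.25,-1],
    [[0.08,0.007,0],-0.15,-1],
    [[0,0,0],0,-1]
  ]
}}

```text
t: 18.9
tool_pos: [0.6692, -0.1214, 0.0503]
orientation: [0.946, 0.323, 0.0, -0.0]
ft_force: [0.2, -0.3, -0.0]
opening: 0.001
grip_force: 0.0
```

```bash
python3 look.py pics/t5.png; python3 - <<'E'
from h import *
a=cams.camera('side');cv2.imwrite('pics/s5f.png',a[:,:,::-1])
# 8x side crop of probe+bottle ; top crop
b=cv2.resize(a[120:220,240:310],None,fx=5.7,fy=5.7,interpolation=cv2.INTER_CUBIC)
t=cv2.resize(cams.camera('top')[80:240,265:395],None,fx=3.5,fy=3.5,interpolation=cv2.INTER_CUBIC)[:570]
c=np.zeros((570,t.shape[1]+345,3),np.uint8);c[:t.shape[0],:t.shape[1]]=t;c[:,t.shape[1]:]=b[:570,:345];print(t.shape,b.shape)
cv2.imwrite('pics/c5.png',c[:,:800,::-1])
E
```

```text
18.9 [ 0.6692 -0.1214  0.0503] yaw 37.69 rad,tan 0.1559 -0.0172 [ 0.2 -0.3 -0. ]
(560, 455, 3) (570, 399, 3)
```

View pics/c5.png

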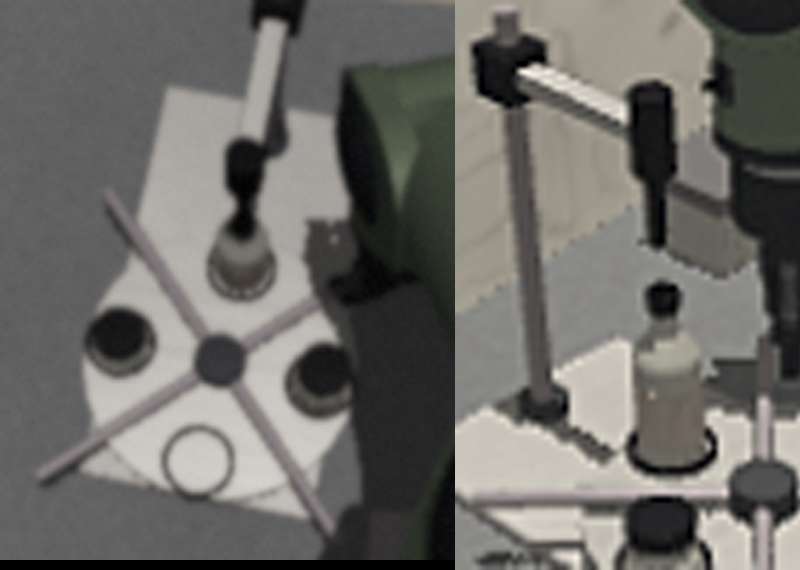

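Left panel (top view): spoke tips (107,193) and (40,478), seat ring centres (198,461) and (241,268), hub (219,360), plate corner (167,88). Right panel (side view): probe x about 653 (upper part) and 655.5 (tip), cap x 663, ring x 672.

```bash
python3 - <<'E'
from h import *
m=cams.camera_model('top');ms=cams.camera_model('side')
u=lambda l:np.array(l)/3.5+[265,80]
c=np.array([.5875,.0125]);A=lambda d:np.degrees(np.arctan2(d[1],d[0]))
t=onplane(m,u([(107,193),(40,478)]),.05)[:,:2]-c;print('spokes',A(t[0])-135,A(t[1])-135)
t=onplane(m,u([(198,461),(241,266)]),.038)[:,:2];print('rings',A(t[1]-t[0]),t,t.mean(0))
pl=onplane(m,u([(167,88),(80,472)]),.012)[:,:2];print('plate edge',A(pl[0]-pl[1]))
bm=onplane(m,u([(272,30),(243,150)]),.29)[:,:2];print('boom top centre line?',A(bm[0]-bm[1]))
X=lambda a,z,r=.085:(proj(ms,[[*(c+r*np.array([np.cos(np.radians(a)),np.sin(np.radians(a))])),z]])[0,0]-240)*5.7+455
for a in(-12,-10,-8,-6,-4,-2):print(a,'probe.25 %.1f tip.195 %.1f cap.16 %.1f body.08 %.1f ring.038 %.1f'%tuple(X(a,z) for z in(.25,.195,.16,.08,.038)))
E
```

```text
spokes -97.26003749235977 -7.336958547371282
rings -7.76245829821044 [[0.50495417 0.02581023]
 [0.67499516 0.00263101]] [0.58997466 0.01422062]
plate edge -7.16343124046894
boom top centre line? -8.63649761892009
-12 probe.25 663.7 tip.195 668.2 cap.16 671.0 body.08 677.1 ring.038 680.1
-10 probe.25 659.8 tip.195 664.4 cap.16 667.3 body.08 673.5 ring.038 676.6
-8 probe.25 656.1 tip.195 660.8 cap.16 663.7 body.08 670.0 ring.038 673.2
-6 probe.25 652.4 tip.195 657.2 cap.16 660.1 body.08 666.6 ring.038 669.9
-4 probe.25 648.8 tip.195 653.7 cap.16 656.7 body.08 663.4 ring.038 666.7
-2 probe.25 645.4 tip.195 650.4 cap.16 653.5 body.08 660.2 ring.038 663.6
```

Call:
{"name": "step_arm", "arguments": {
  "rows": [
    [[0.05,0.004,0],-0.08,-1],
    [[0.05,0.004,0],-0.08,-1],
    [[0.04,0.003,0],-0.08,-1],
    [[0,0,0],0,-1]
  ]
}}

```text
t: 19.45
tool_pos: [0.6721, -0.1196, 0.0503]
orientation: [0.943, 0.333, 0.0, -0.0]
ft_force: [-0.6, -0.9, 0.8]
opening: 0.002
grip_force: 0.1
```

```bash
python3 - <<'E'
from h import *
a=cams.camera('side').astype(float);b=cv2.imread('pics/s5f.png')[:,:,::-1].astype(float)
g=lambda i:i.mean(2)
for n,(y0,y1,x0,x1) in dict(probe=(135,163,260,290),bottle=(168,205,268,300),hub=(200,220,285,310)).items():
    print(n,cv2.phaseCorrelate(g(b)[y0:y1,x0:x1],g(a)[y0:y1,x0:x1]))
b=cv2.resize(a[120:220,240:310].astype(np.uint8),None,fx=5.7,fy=5.7,interpolation=cv2.INTER_CUBIC)
cv2.imwrite('pics/c6.png',b[:,:,::-1])
# dark-pixel centroids per row: probe tip and cap
d=g(a)
for y in(140,145,148,155,158,160,170,171,172,173):
    r=d[y,262:292];w=np.clip(75-r,0,None);print(y,(w*np.arange(262,292)).sum()/max(w.sum(),1e-9),(w>0).sum())
E
```

```text
probe ((-0.21124739766348632, 0.004681434901703696), 0.9961810981480287)
bottle ((-0.2986351756054759, 0.07607870529523453), 1.0341907449044243)
hub ((0.7210973425203058, -0.20779501483471385), 0.9154987761427775)
140 276.76722408026757 14
145 279.0879917184265 15
148 278.9786003470214 13
155 283.015140591204 14
158 282.56308851224105 7
160 281.5721096543504 6
170 275.7424942263279 5
171 275.7121212121212 6
172 275.8955555555555 6
173 275.9131832797428 6
```

View pics/c6.png

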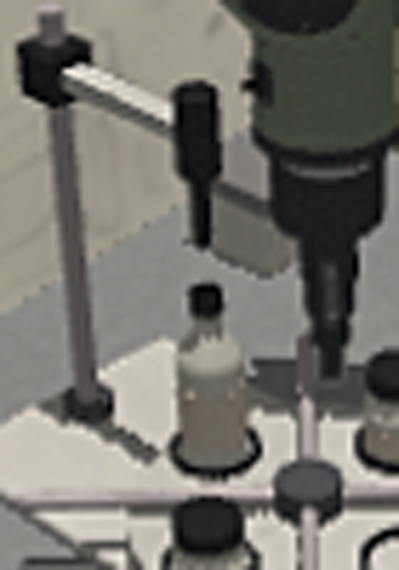

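The nudge moved the bottle about 1° further. The cap (206,298) now stands under the probe tip (201,245) to within about 1 mm, allowing for perspective, and the bottle is upright. I back off, rise, and locate the button.

Call:
{"name": "step_arm", "arguments": {
  "rows": [
    [[-0.3,0,0],0,-1],
    [[-0.3,0,0],0,-1],
    [[0,0,-0.8],0,-1],
    [[0,0,-1],0,-1],
    [[0,0,-1],0,-1],
    [[0,0,-1],0,-1],
    [[0,0,-1],0,-1],
    [[0,0,-1],0,-1],
    [[0,0,-1],0,-1],
    [[0,0,0],0,-1]
  ]
}}

```text
t: 20.5
tool_pos: [0.6611, -0.1297, 0.2238]
orientation: [0.943, 0.332, 0.002, 0.001]
ft_force: [0.6, 0.2, 0.8]
opening: 0.001
grip_force: 0.0
```

```bash
python3 - <<'E'
from h import *
from scipy.spatial.transform import Rotation as R
ms=cams.camera_model('side')
q=onplane(ms,[[624/3.6+200,246/3.6+110]],.022)[0];print('btn side',q)
p=(np.array([.460,-.3565])*2+q[:2])/3;print('use',p)
s=sensors.read_state();M=R.from_quat(s['orientation']).as_matrix()
print(s['tool_pos'],M.T@(np.array([*p,.1])-s['tool_pos'])/.025,s['t'])
E
```

```text
btn side [ 0.45911588 -0.35434866  0.022     ]
use [ 0.45970529 -0.35578289]
[ 0.66107979 -0.1297396   0.22376663] [-11.95782834   1.97703141   4.92406143] 20.5
```

Call:
{"name": "step_arm", "arguments": {
  "rows": [
    [[-0.6,0.1,0],0,-1],
    [[-1,0.165,0],0,-1],
    [[-1,0.165,0],0,-1],
    [[-1,0.165,0],0,-1],
    [[-1,0.165,0],0,-1],
    [[-1,0.165,0],0,-1],
    [[-1,0.165,0],0,-1],
    [[-1,0.165,0],0,-1],
    [[-1,0.165,0],0,-1],
    [[-1,0.165,0],0,-1],
    [[-1,0.165,0],0,-1],
    [[-1,0.165,0],0,-1]
  ]
}}

```text
t: 21.7
tool_pos: [0.4621, -0.3495, 0.2194]
orientation: [0.943, 0.332, -0.001, -0.0]
ft_force: [0.6, 0.1, 0.7]
opening: 0.002
grip_force: 0.0
```

Call:
{"name": "step_arm", "arguments": {
  "rows": [
    [[-0.36,0.06,0],0,-1],
    [[0,0,0.9],0,-1],
    [[0,0,1],0,-1],
    [[0,0,1],0,-1],
    [[0,0,1],0,-1],
    [[0,0,1],0,-1],
    [[0,0,0],0,-1]
  ]
}}

```text
t: 22.4
tool_pos: [0.4565, -0.3539, 0.0948]
orientation: [0.943, 0.333, -0.001, -0.002]
ft_force: [-0.1, 0.8, 0.3]
opening: -0.002
grip_force: 0.0
```

```bash
python3 - <<'E'
from h import *
from scipy.spatial.transform import Rotation as R
s=sensors.read_state();print(s['tool_pos'],s['t'])
a=cams.camera('side');cv2.imwrite('pics/s7.png',np.hstack([cv2.resize(a[120:220,320:450],None,fx=3.5,fy=4,interpolation=2),cv2.resize(a[120:220,240:325],None,fx=4,fy=4,interpolation=2)])[:,:,::-1])
E
```

```text
[ 0.45653856 -0.35393165  0.09476423] 22.4
```

View pics/s7.png

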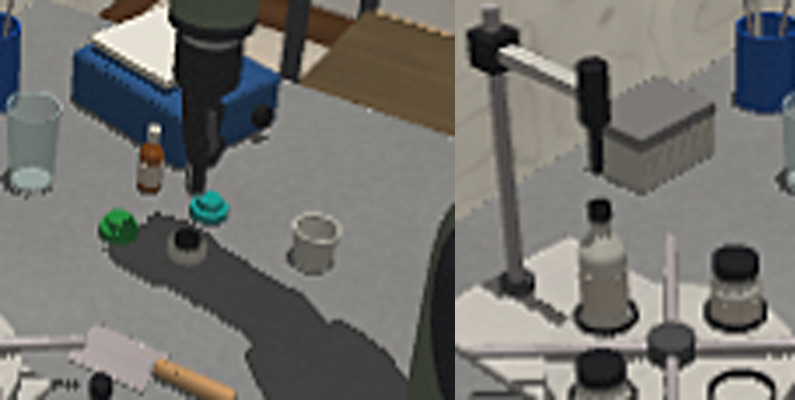

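```bash
python3 - <<'E'
from h import *
from scipy.spatial.transform import Rotation as R
ms=cams.camera_model('side');s=sensors.read_state();p=s['tool_pos'];M=R.from_quat(s['orientation']).as_matrix()
tip=p+M[:,2]*.019;print('tip',tip,proj(ms,[tip,[.4597,-.3558,.022],[.4597,-.3558,.0758]]))
print('go',M.T@(np.array([.461,-.357,.044])-p)/.025)
E
```

```text
tip [ 0.45745963 -0.35435222  0.07767184] [[375.08502309 166.9101029 ]
 [373.37051084 178.13252747]
 [374.70837769 166.98557149]]
go [0.0444452  0.17541836 2.10632605]
```

The finger is directly above the black and white button, and the bottle is still under the probe. I lower it in small steps.

Call:
{"name": "step_arm", "arguments": {
  "rows": [
    [[0.04,0.15,0.5],0,-1],
    [[0,0,0.7],0,-1],
    [[0,0,0.6],0,-1],
    [[0,0,0.2],0,-1],
    [[0,0,0],0,-1],
    [[0,0,0],0,-1]
  ]
}}

```text
t: 23.05
tool_pos: [0.4619, -0.3576, 0.0483]
orientation: [0.943, 0.333, 0.0, 0.0]
ft_force: [1.1, -0.1, -0.3]
opening: -0.001
grip_force: 0.0
```

Call:
{"name": "step_arm", "arguments": {
  "rows": [
    [[0,0,0.05],0,-1],
    [[0,0,0.05],0,-1],
    [[0,0,0.05],0,-1],
    [[0,0,0],0,-1]
  ]
}}

```text
t: 23.45
tool_pos: [0.4616, -0.3575, 0.044]
orientation: [0.943, 0.333, -0.0, -0.0]
ft_force: [-0.9, 0.7, -0.4]
opening: 0.002
grip_force: 0.0
```

Contact is expected at TCP z = 0.041, with the button fully down at 0.035.

Call:
{"name": "step_arm", "arguments": {
  "rows": [
    [[0,0,0.08],0,-1],
    [[0,0,0.08],0,-1],
    [[0,0,0.08],0,-1],
    [[0,0,0.06],0,-1],
    [[0,0,0],0,-1]
  ]
}}

```text
t: 23.95
tool_pos: [0.4617, -0.3575, 0.0364]
orientation: [0.943, 0.333, 0.0, 0.0]
ft_force: [0.4, -0.4, 3.9]
opening: 0.001
grip_force: 1.6
```

Call:
{"name": "step_arm", "arguments": {
  "rows": [
    [[0,0,0.04],0,-1],
    [[0,0,0.03],0,-1],
    [[0,0,0],0,-1]
  ]
}}

```text
t: 24.25
tool_pos: [0.4617, -0.3575, 0.0351]
orientation: [0.943, 0.333, 0.0, 0.0]
ft_force: [-0.7, 0.4, 7.9]
opening: 0.001
grip_force: 3.8
```

Call:
{"name": "step_arm", "arguments": {
  "rows": [
    [[0,0,0.03],0,-1],
    [[0,0,0],0,-1],
    [[0,0,0],0,-1]
  ]
}}

```text
t: 24.55
tool_pos: [0.4618, -0.3575, 0.0348]
orientation: [0.943, 0.333, 0.0, 0.0]
ft_force: [-3.8, 1.8, 18.5]
opening: 0.001
grip_force: 9.3
```

It has bottomed out: the force rises steeply to 18.5 N with almost no further travel. I release and rise.

Call:
{"name": "step_arm", "arguments": {
  "rows": [
    [[0,0,-0.1],0,-1],
    [[0,0,-0.3],0,-1],
    [[0,0,-0.6],0,-1],
    [[0,0,-1],0,-1],
    [[0,0,-1],0,-1],
    [[0,0,-1],0,-1],
    [[0,0,-1],0,-1],
    [[0,0,-1],0,-1],
    [[0,0,0],0,-1],
    [[0,0,0],0,-1]
  ]
}}

```text
t: 25.55
tool_pos: [0.4615, -0.3576, 0.185]
orientation: [0.943, 0.333, 0.0, 0.001]
ft_force: [-0.1, 0.4, -0.5]
opening: 0.001
grip_force: 0.0
```

```bash
python3 - <<'E'
from h import *
s=sensors.read_state();print(s['tool_pos'],s['ft_force'],s['t'])
a=cams.camera('side');t=cams.camera('top')
cv2.imwrite('pics/f.png',np.hstack([cv2.resize(a[110:270,230:420],(400,337),interpolation=2),cv2.resize(t[80:240,265:455],(400,337),interpolation=2)])[:,:,::-1])
E
```

```text
[ 0.46152324 -0.35756507  0.18503038] [-0.05800697  0.42228916 -0.45943624] 25.55
```

View pics/f.png

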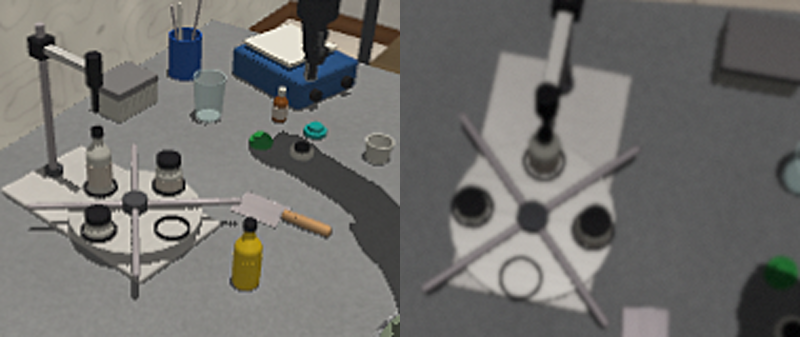

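The bottle (98,160) stands under the probe tip (95,110). The button is up at (302,148), nothing else has moved, and the robot is clear. I hand in.

```bash
python3 -c "
from bench import arm
print(arm.sign_off())"
```

```text
the job is handed in; nothing more can be done
None
```

I turned the table by its spokes until the tall bottle stood under the probe, centred to about 1 mm as far as the camera images show, then pressed the start button fully down and let it come up; the job was handed in at about 26 s with nothing else disturbed.

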